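Tip the loaded tray over the lip into its bay

TASK

Put the loaded wooden tray away in its bay on the bench: tip its front edge up onto the bay's dark wooden lip with the back edge still on the bench, then work it on over the lip until it lies flat inside, and ease it gently up against the end stop at the back. Do not carry the tray through the air or ram it into the bay or the lightly clamped stop, keep its two jars standing in it, leave everything else alone, and let go.

Things in the scene. Friction and masses are not known exactly. Their poses are not given: they have to be found in the camera images.
- tray: open wooden tray 150 long (its x) x 116 wide x 44 mm high, walls 8 mm, floor 6 mm; with its jars 0.4 to 0.7 kg. Origin mid underside; +x to its front, the edge that enters the bay first. Behind the front wall an empty pocket 45 mm long, 100 mm wide, so that wall can be pinched from above at its middle; then dividers 28 mm above the tray floor and two jars.
- tray_front (a point): middle of the tray's lower front edge (75 mm ahead of its origin, at its underside).
- tray_back (a point): middle of the tray's lower back edge (75 mm behind its origin, at its underside).
- bay: fixed open-topped wooden bay for the tray, mouth towards the robot. Origin at bench height under the middle of the lip's front face; x points level into the bay, y left, z up. A dark lip 12 mm thick (x 0 to 12 mm) and 14 mm above the bench crosses the mouth; behind it the bay floor is 8 mm above the bench. Never push the tray on lip or rails with over 25 N.
- bay_mid (a point): point on the bay floor, mid width, 100 mm behind the lip's front face. Side rails, 36 mm above the bench, are 124 mm apart (4 mm spare each side of the tray) from 50 mm behind the lip's front face on, flared to about 146 mm at the mouth.
- bay_end (a point): point on the bay floor, mid width, 189 mm behind the lip's front face. The end stop, a bar 44 mm above the bench with black knobs to 63 mm, is lightly clamped with its front face up to 21 mm before or behind this point: not measured, to be found by feel when the tray meets it; pressed with over 15 N it would slip. The tray fits behind the lip with 6 to 48 mm to spare.
- jar_white: glass jar with white cap, 42 mm across, 42 mm high, standing loose in the tray's left rear compartment; origin in the middle of its underside, z up its axis.
- jar_amber: amber jar with black cap, 42 mm across, 42 mm high, standing loose in the tray's right rear compartment; origin in the middle of its underside, z up its axis.
- glue: white bottle with red cap, 54 mm across, 135 mm high, standing on the bench; a bystander. Origin under its middle.
- mallet: hammer lying on the bench, a bystander; origin in the middle of its underside.
- brush: brush lying on the bench, a bystander; origin in the middle of its underside.
- rule: steel rule 200 x 30 x 4 mm lying on the bench, a bystander; origin in the middle of its underside.
- cup: empty yellow cup, 86 mm across, 85 mm high, on the bench, a bystander; origin under its middle.
- block: cork block 90 x 45 x 35 mm on the bench, a bystander; origin in the middle of its underside.
Not all that is in view belongs to the job. Of the things like the jar_amber, leave any that is blue; of the rest the smaller one is meant.

How it is judged:
By the outcome, as a careful person would: the job done as asked, in the order asked, and still so for the second after the job is handed in, with the robot touching nothing.
It also fails if it takes over 72 s, if anything falls off the work surface, if the arm or the gripper's body presses on something with over 40 N, if the wrist force passes 120 N, or if a joint passes its speed limit or range.

ROBOT

A 6-joint arm with a two-finger parallel gripper is mounted at the origin on the work surface. World frame = base frame: x ahead of the robot, y to its left, z up, the work surface at z = 0. Lengths are in m, angles in rad, forces in N, time in s.
With the tool pointing down it reaches from about 0.3 to 0.775 m from the base axis. Payload 14.6 kg.
Tool frame: the origin (TCP) lies on the centre line of the jaws, within the pads' length; the fingertips stand 25 mm ahead of it and the grasp point (between the pads) lies 6 mm ahead of it (ctrl.tip_reach is the distance from the TCP to the fingertips, in m); z points along the fingers, y is the line along which they close (so a half turn about z gives the same grasp; the last joint's range is limited). The gripper opens to 94 mm and grips with 3 to 60 N. Pads are 16 mm wide; open, the fingers measure 119 mm over their backs; the gripper's body (75 mm by 177 mm) begins 78 mm behind the grasp point.
Start: joints at [1.098, 0.3, 1.521, -0, 1.321, -0.067], TCP at [0.217, 0.505, 0.23] pointing down, gripper open.
Joint ranges: [-3.03, 3.03], [-0.79, 2.21], [0.23, 2.52], [-1.04, 4.18], [0, 3.07], [-2.55, 2.55]. Speed limits (rad/s): [2.22, 2.22, 2.57, 3.14, 3.14, 3.14].

INTERFACE

Orientations are given as [roll, pitch, yaw] about the fixed x, y, z axes, in that order (R = Rz(yaw) Ry(pitch) Rx(roll)).
In Python, from station import ctrl gives the robot as it stands. The module is installed in compiled form; this text tells all that it offers.
- The arm moves only by the tool apply_moves, never from a script. Its argument "deltas" is a list of rows, each a list of 7 numbers: the closure in counts, from 0 (fully open) to 255 (shut), then the shift along the world's x, y, z in cm, then the turn, a rotation vector about the world's x, y, z in rad. In form: [[jaw, tx, ty, tz, ax, ay, az], ...]. A call has 1 to 10 rows; each row shifts and turns the commanded pose from where the row before left it; what a row does not reach is not made up. A row lasts 1/10 s, in which the tool goes at most 50 mm and 8.59 degrees, less where a joint would pass 70% of its speed; a pose out of reach is approached as far as the arm can. A call with a gripper value outside its range is refused whole. The fingers move at their own pace and stop on an object; "grip_force" is the grip in N (left out, the last holds). Time passes only in rows, so rows that do not move let the fingers close. It gives the time, the measured TCP pose, the force, the opening and the grip force at its end, in the units of the state.
- ctrl.get_obs(): the state, without advancing time (a new reading comes with each control period).
- ctrl.camera(name): name is "scene" or "side" or "wrist"; returns a dict with "img" (384x512x3 uint8, red, green, blue), "K" (3x3 intrinsics, pixels), "k1" (the pictures are not rectified: a ray, as slopes to the right and down, at radius r is drawn at 1 + k1 r^2 times it, then the intrinsics apply), "pose" (4x4, takes a point from camera to world coordinates); the wrist camera has in their place "hand_eye" (4x4, takes a point from camera to tool coordinates, whose origin is the TCP and whose axes are the flange's). Camera axes: x right, y up, looking along -z (the intrinsics and any distortion apply to the point x, -y, -z); pixel columns grow to the right and rows downward; lengths in m; the calibration is good to about 2 mm. A picture is of the moment at which its call begins: read the wrist's pose just before it. There is no depth.
- ctrl.hand_in(): hands the job in; it is judged then, once.
The state is a dict: "time_s": time; "qpos": joint angles; "joint_vel": joint speeds; "tau": joint torques, N m; "ee_pos": TCP position; "eef_rot": TCP orientation; "force": force on the tool from outside, world axes, zero at the start; "moment": the same for the moment, N m; "grip_width": finger opening in m; "grip_force": force on a finger pad.
Only numpy, scipy, OpenCV 4.12 (cv2) and the standard library are available. Lean on these libraries where they do the work, as an engineer would, in place of code of your own. Each camera call takes 0.05 s, during which the arm holds its last target. There are 200 camera calls.

## Working session

There is one attempt and no reset: what is moved stays moved. The work goes in short steps, Python scripts to look and compute and a tool call to move; the robot and the scene stay as the last step left them, time stands still between calls to the robot, and variables do not carry over. Pictures are saved under pics/ and viewed, at most 10 in all, crops included, and the job is handed in when it is done.

Besides the shell and the picture viewer there is one more tool, called after "Call:" as name(argument=value, ...), one argument or row to a line, values as JSON. apply_moves: Moves the arm, as the interface text tells. Its arguments: {"type":"object","properties":{"deltas":{"type":"array"},"grip_force":{"type":"number"}},"required":["deltas"]}

```bash
mkdir -p pics; cat > h.py <<'E'
import numpy as np, cv2
from scipy.spatial.transform import Rotation as Ro
from station import ctrl
def snap(n,f=None):
    o=ctrl.get_obs(); c=ctrl.camera(n)
    if 'pose' not in c or c.get('pose') is None:
        T=np.eye(4); T[:3,:3]=Ro.from_euler('xyz',o['eef_rot']).as_matrix(); T[:3,3]=o['ee_pos']
        c['pose']=T@c['hand_eye']
    if f: cv2.imwrite('pics/'+f,c['img'][:,:,::-1])
    np.save('last_%s.npy'%n,c,allow_pickle=True)
    return c
def load(n): return np.load('last_%s.npy'%n,allow_pickle=True).item()
def ray(c,uv):
    K=np.array(c['K']); p=np.array(uv,float).reshape(-1,1,2)
    d=cv2.undistortPoints(p,K,np.array([c['k1'],0,0,0.]),None,None).reshape(-1,2)
    v=np.c_[d[:,0],-d[:,1],-np.ones(len(d))]@c['pose'][:3,:3].T
    return c['pose'][:3,3],v
def onz(c,uv,z):
    o,v=ray(c,uv); return o+v*((z-o[2])/v[:,2])[:,None]
def proj(c,P):
    P=np.atleast_2d(P); q=(P-c['pose'][:3,3])@c['pose'][:3,:3]
    s=np.c_[q[:,0],-q[:,1]]/-q[:,2:]; s=s*(1+c['k1']*(s**2).sum(1))[:,None]
    K=np.array(c['K']); return s@np.diag([K[0,0],K[1,1]])+K[:2,2]
E
python3 - <<'E'
from h import *
a=snap('scene'); b=snap('side'); w=snap('wrist')
for c in(a,b,w): print(c['pose'].round(3).tolist(),c['K'],c['k1'])
cv2.imwrite('pics/scene.png',a['img'][:,:,::-1])
im=np.vstack([np.hstack([a['img'],])]);
cv2.imwrite('pics/s0.png',cv2.resize(a['img'],(768,576))[:,:,::-1])
m=np.hstack([b['img'],w['img']]);cv2.imwrite('pics/sw.png',cv2.resize(m,(800,300))[:,:,::-1])
print(ctrl.get_obs())
E
```

```text
[[0.693, -0.56, 0.454, 1.042], [0.721, 0.532, -0.444, -0.506], [0.008, 0.635, 0.772, 0.914], [0.0, 0.0, 0.0, 1.0]] [[365.96006871   0.         257.81345557]
 [  0.         365.96006871 192.19707082]
 [  0.           0.           1.        ]] -0.06946097599981453
[[0.889, 0.319, -0.329, 0.136], [-0.458, 0.65, -0.607, -0.691], [0.02, 0.69, 0.723, 0.888], [0.0, 0.0, 0.0, 1.0]] [[446.53206192   0.         255.00568229]
 [  0.         446.53206192 189.79598295]
 [  0.           0.           1.        ]] -0.08939701236855863
[[0.395, -0.886, -0.243, 0.146], [0.919, 0.381, 0.105, 0.536], [-0.001, -0.265, 0.964, 0.385], [0.0, 0.0, 0.0, 1.0]] [[275.54603705   0.         253.73575638]
 [  0.         275.54603705 192.70937249]
 [  0.           0.           1.        ]] -0.060142259732121006
{'time_s': 0.15, 'qpos': array([ 1.09836787e+00,  3.00341504e-01,  1.52143184e+00, -2.85622328e-05,
        1.32072407e+00, -6.65924153e-02]), 'joint_vel': array([ 1.63222012e-03,  7.16833157e-07, -3.54038595e-03,  2.25244920e-04,
       -1.85287713e-03,  3.44523227e-04]), 'tau': array([ 1.23155958e-03, -5.31957471e+01, -3.52822852e+01,  7.08957296e-02,
        2.35334906e-02, -7.39912366e-05]), 'ee_pos': array([0.21705467, 0.50515972, 0.23002055]), 'eef_rot': array([-3.14068806e+00, -3.25993565e-05,  2.73576368e+00]), 'force': array([-1.13708622,  0.29193988, -0.30976931]), 'moment': array([-0.05036905, -0.01453862, -0.00020581]), 'grip_force': 0.0, 'grip_width': 0.09372851201731731}
```

View pics/s0.png

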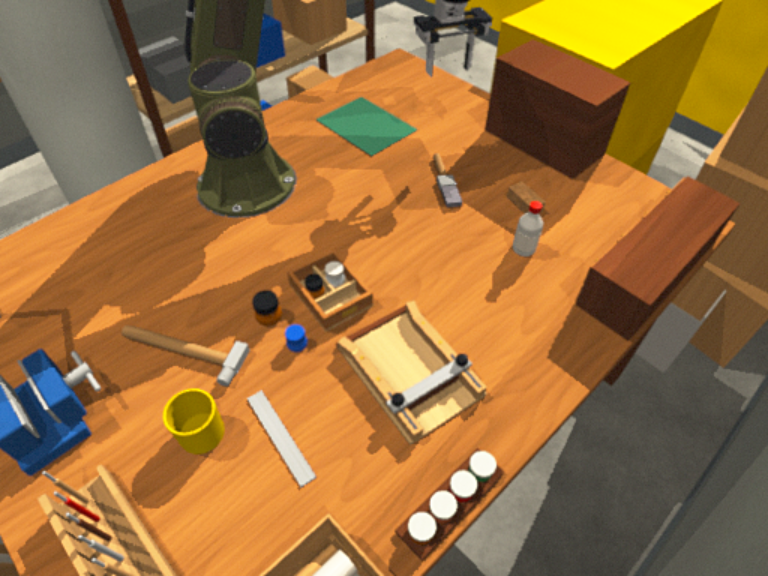

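View pics/sw.png

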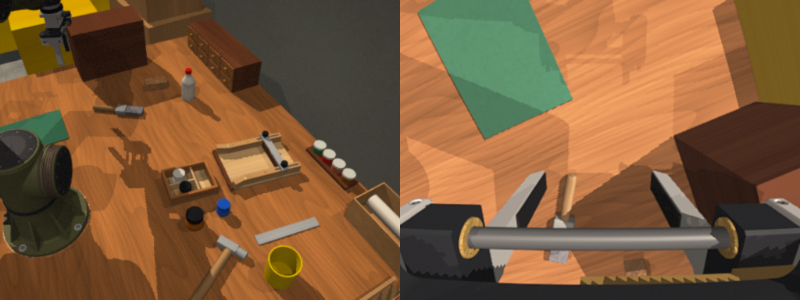

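The scene picture shows the tray at about (330,288), with its empty pocket facing the bay. The bay's dark lip runs (345,340)–(405,310), and its end stop is at (430,380), all in the 768-wide picture. I'll get rough positions from these first, then check with the wrist camera from close up.

```bash
python3 - <<'E'
from h import *
a=load('scene')
f=lambda uv,z:onz(a,np.array(uv)/1.5,z).round(3).tolist()
print('tray top corners',f([(290,274),(333,254),(372,292),(331,316)],.044))
print('lip, ends',f([(342,343),(406,308)],.02)); print('knobs',f([(397,400),(461,360)],.06))
for n in('scene','side'):
    c=load(n); 
    P=onz(a,[(245,215)],.02); u=proj(c,P)[0].astype(int); print(n,u)
    x,y=max(u[0]-90,0),max(u[1]-68,0)
    cv2.imwrite('pics/c_%s.png'%n,cv2.resize(c['img'][y:y+135,x:x+180],None,fx=4.4,fy=4.4,interpolation=cv2.INTER_CUBIC)[:,:,::-1]); print(x,y)
E
```

```text
tray top corners [[0.363, -0.126, 0.044], [0.381, -0.024, 0.044], [0.517, -0.034, 0.044], [0.506, -0.134, 0.044]]
lip, ends [[0.556, -0.151, 0.02], [0.581, 0.0, 0.02]]
knobs [[0.732, -0.176, 0.06], [0.755, -0.034, 0.06]]
scene [244 215]
154 147
side [284 217]
194 149
```

Call:
apply_moves(
  deltas=[
    [0,2.3,-4.2,0.15,0,0,-0.095],
    [0,2.3,-4.2,0.15,0,0,-0.095],
    [0,2.3,-4.2,0.15,0,0,-0.095],
    [0,2.3,-4.2,0.15,0,0,-0.095],
    [0,2.3,-4.2,0.15,0,0,-0.095],
    [0,2.3,-4.2,0.15,0,0,-0.095],
    [0,2.3,-4.2,0.15,0,0,-0.095],
  ],
)

```text
time_s: 0.85
ee_pos: [0.3785, 0.2095, 0.2411]
eef_rot: [3.141, 0.0, 2.067]
force: [1.2, 0.8, 0.4]
grip_width: 0.0943
grip_force: 0.0
```

Call:
apply_moves(
  deltas=[
    [0,2.3,-4.2,0.15,0,0,-0.095],
    [0,2.3,-4.2,0.15,0,0,-0.095],
    [0,2.3,-4.2,0.15,0,0,-0.095],
    [0,2.3,-4.2,0.15,0,0,-0.095],
    [0,2.3,-4.2,0.15,0,0,-0.095],
    [0,2.3,-4.2,0.15,0,0,-0.095],
    [0,2.3,-4.2,0.15,0,0,-0.095],
    [0,0,0,0,0,0,0],
    [0,0,0,0,0,0,0],
  ],
)

```text
time_s: 1.75
ee_pos: [0.539, -0.0832, 0.2507]
eef_rot: [-3.14, -0.0, 1.405]
force: [-0.5, 0.5, 0.4]
grip_width: 0.0939
grip_force: 0.0
```

```bash
python3 - <<'E'
from h import *
o=ctrl.get_obs(); print(o['time_s'],o['ee_pos'],o['eef_rot'],o['force'])
w=snap('wrist'); cv2.imwrite('pics/w1.png',cv2.resize(w['img'],(768,576),interpolation=cv2.INTER_CUBIC)[:,:,::-1])
E
```

```text
1.75 [ 0.53897397 -0.08320471  0.25072943] [-3.14025020e+00 -1.62077959e-04  1.40488075e+00] [-0.54561915  0.50105088  0.40215612]
```

View pics/w1.png

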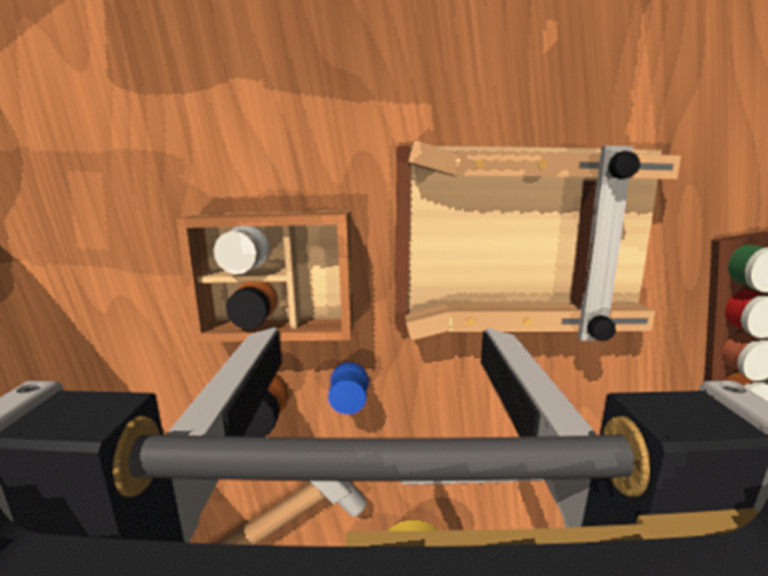

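The wrist picture shows the tray rim corners at about (181,219), (350,212), (350,338) and (198,341). The lip strip lies at x≈403 for y 150–320, the rails at y≈165 and 318, and the end stop bar at x≈600. I'll zoom in for exact corners.

```bash
python3 - <<'E'
from h import *
w=load('wrist')['img']
cr=w[85:240,110:310]; cv2.imwrite('pics/w1a.png',cv2.resize(cr,(800,620)[:2] if 0 else (774,600),interpolation=cv2.INTER_CUBIC)[:,:,::-1])
E
```

```text
(no output)
```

View pics/w1a.png

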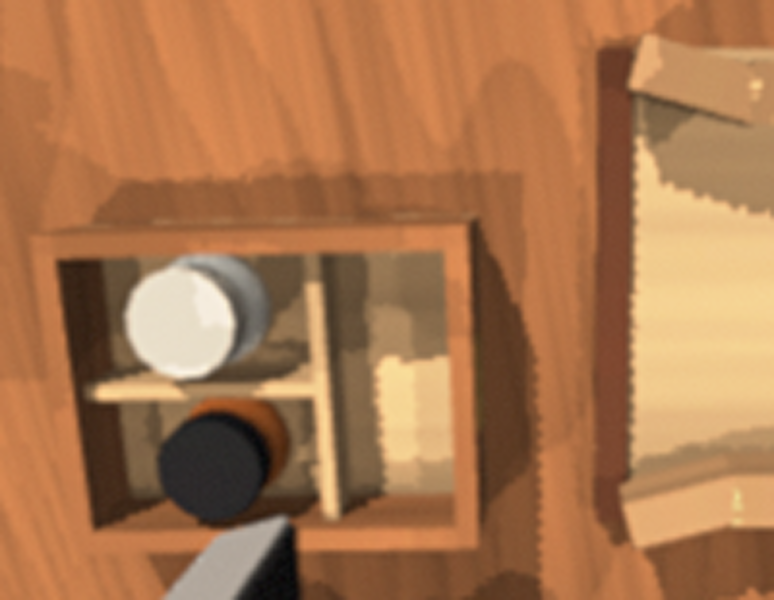

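The zoom shows the tray's rim corners at (35,236), (474,218), (477,547) and (93,549). The lip's front edge runs (598,47)–(596,515) and its inner edge (634,95)–(629,480).

```bash
python3 - <<'E'
from h import *
w=load('wrist'); cz=lambda p,z: onz(w,np.array(p)/3.87+[110-.5,85-.5],z)
big=lambda p,z: onz(w,np.array(p)/1.5,z)
T=cz([(35,236),(474,218),(477,547),(93,549)],.044); print(T.round(4))
rect=cv2.minAreaRect(T[:,:2].astype(np.float32)); 
BL,FL,FR,BR=T[:,:2]
print('len',np.linalg.norm(FL-BL),np.linalg.norm(FR-BR),'wid',np.linalg.norm(FL-FR),np.linalg.norm(BL-BR))
d=(FL+FR-BL-BR); e=(FL+BL-FR-BR); print('tray c',T.mean(0),'yaw',np.arctan2(d[1],d[0]),np.arctan2(-e[0],e[1]))
L=cz([(598,47),(596,515)],.014)[:,:2];I=cz([(634,95),(629,480)],.014)[:,:2]
print('lip',L,I,[np.arctan2(-(a-b)[0],(a-b)[1]) for a,b in(L,I)])
R=big([(460,175),(580,177),(470,312),(580,310)],.036)[:,:2]; print('rails',R,np.arctan2(*(R[1]-R[0])[::-1]),np.arctan2(*(R[3]-R[2])[::-1]))
K=big([(623,163),(601,327)],.063); print('knobs',K)
# mouth tips of rails top
M=cz([(655,38),(635,93),(622,487),(637,547)],.036); print('rail mouth',M)
g=lambda c: None
# rail edges: intensity profile across at several columns (full-res)
im=w['img'].astype(int)
for u in(330,350,370): print(u,[im[v,u].sum()//3 for v in range(92,130)],[im[v,u].sum()//3 for v in range(196,226)])
E
```

```text
[[ 0.3693 -0.0117  0.044 ]
 [ 0.5184 -0.0316  0.044 ]
 [ 0.4975 -0.1479  0.044 ]
 [ 0.3573 -0.1258  0.044 ]]
len 0.15048924814891254 0.1419947206308614 wid 0.11815636375578573 0.11472084711187108
tray c [ 0.435622  -0.0792277  0.044    ] yaw -0.14405386889000565 -0.14193750941935718
lip [[ 0.56935845  0.01752053]
 [ 0.54137812 -0.15401664]] [[ 0.57934328 -0.00062027]
 [ 0.55622071 -0.14189921]] [np.float64(-0.161691283262601), np.float64(-0.16222779549133573)]
rails [[ 0.61918165 -0.01745775]
 [ 0.72378633 -0.03554992]
 [ 0.61379373 -0.14327493]
 [ 0.7183283  -0.15902385]] -0.17126325260634567 -0.14953294018066365
knobs [[ 0.7474962  -0.02767192  0.063     ]
 [ 0.72476684 -0.16739091  0.063     ]]
rail mouth [[ 5.87353568e-01  1.58748869e-02  3.60000000e-02]
 [ 5.78215759e-01 -4.08054604e-04  3.60000000e-02]
 [ 5.53042000e-01 -1.36574006e-01  3.60000000e-02]
 [ 5.55021385e-01 -1.60809175e-01  3.60000000e-02]]
330 [np.int64(125), np.int64(126), np.int64(122), np.int64(125), np.int64(124), np.int64(138), np.int64(160), np.int64(168), np.int64(159), np.int64(147), np.int64(146), np.int6
[... 2192 characters left out ...]
p.int64(146), np.int64(147), np.int64(147), np.int64(148), np.int64(148), np.int64(145), np.int64(142), np.int64(141), np.int64(139), np.int64(138), np.int64(137), np.int64(137), np.int64(136), np.int64(137), np.int64(140), np.int64(140), np.int64(140)] [np.int64(133), np.int64(135), np.int64(138), np.int64(139), np.int64(140), np.int64(137), np.int64(131), np.int64(132), np.int64(132), np.int64(124), np.int64(123), np.int64(143), np.int64(171), np.int64(175), np.int64(174), np.int64(172), np.int64(174), np.int64(173), np.int64(174), np.int64(176), np.int64(174), np.int64(174), np.int64(176), np.int64(176), np.int64(163), np.int64(105), np.int64(80), np.int64(83), np.int64(85), np.int64(87)]
```

The tray front sits about 44 mm before the lip and 27 mm right of the bay axis. Its yaw is about -0.15, against -0.163 for the bay. Next I pinch the front wall.

Call:
apply_moves(
  deltas=[
    [150,-0.7,-0.12,-3,0,0,0.003],
    [150,-0.7,-0.12,-3,0,0,0.003],
    [150,-0.7,-0.12,-3,0,0,0.003],
    [150,-0.7,-0.12,-3,0,0,0.003],
    [150,-0.7,-0.12,-3,0,0,0.003],
    [150,0,0,0,0,0,0],
    [150,0,0,0,0,0,0],
  ],
  grip_force=35,
)

```text
time_s: 2.5
ee_pos: [0.5044, -0.0879, 0.1025]
eef_rot: [3.141, -0.0, 1.422]
force: [0.3, -0.1, 0.8]
grip_width: 0.0416
grip_force: 0.0
```

```bash
python3 - <<'E'
from h import *
o=ctrl.get_obs(); print(o['time_s'],o['ee_pos'],o['eef_rot'],o['force'],o['grip_width'])
w=snap('wrist'); cv2.imwrite('pics/w2.png',cv2.resize(w['img'],(768,576),interpolation=cv2.INTER_CUBIC)[:,:,::-1])
E
```

```text
2.5 [ 0.50443918 -0.08792246  0.10254575] [ 3.14107818e+00 -1.36604986e-05  1.42219628e+00] [ 0.2793594  -0.11178717  0.78919482] 0.04163170235134673
```

View pics/w2.png

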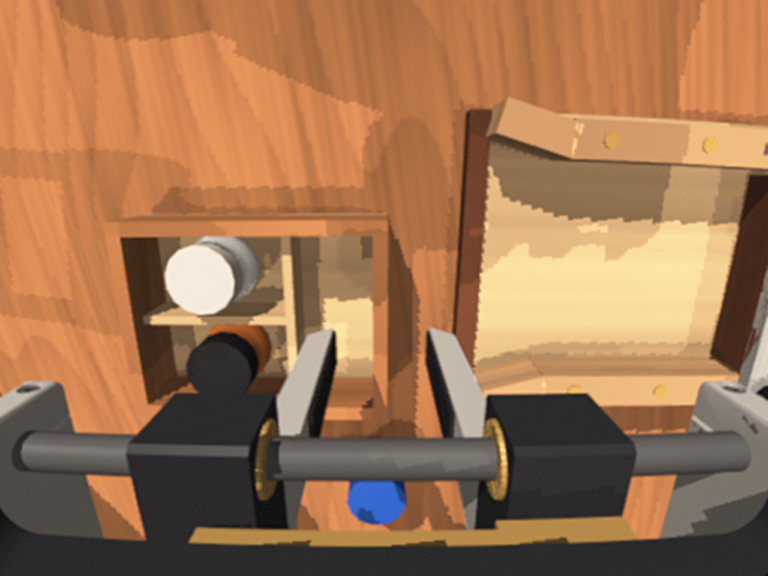

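The front wall (x≈381) lies midway between the fingertips at (333,335) and (430,335). I'll go down and pinch.

Call:
apply_moves(
  deltas=[
    [150,0,-0.05,-3,0,0,0],
    [150,0,-0.05,-2,0,0,0],
    [150,0,0,-1.3,0,0,0],
    [150,0,0,0,0,0,0],
    [235,0,0,0,0,0,0],
    [255,0,0,0,0,0,0],
    [255,0,0,0,0,0,0],
    [255,0,0,0,0,0,0],
    [255,0,0,0,0,0,0],
  ],
  grip_force=35,
)

```text
time_s: 3.45
ee_pos: [0.5042, -0.0897, 0.0389]
eef_rot: [3.141, 0.0, 1.421]
force: [-1.9, -0.4, 5.3]
grip_width: 0.0075
grip_force: 35.0
```

Call:
apply_moves(
  deltas=[
    [255,0.3,0.23,0.03,0,0,0],
    [255,0.3,0.23,0,0,0,-0.003],
    [255,0.3,0.23,0,0,0,-0.003],
    [255,0.3,0.23,0,0,0,-0.003],
    [255,0.3,0.23,0,0,0,-0.003],
    [255,0.3,0.23,0,0,0,0],
    [255,0.3,0.23,0,0,0,0],
    [255,0.3,0.23,0,0,0,0],
    [255,0.3,0.23,0,0,0,0],
    [255,0.2,0.2,0,0,0,0],
  ],
)

```text
time_s: 4.45
ee_pos: [0.533, -0.0672, 0.0389]
eef_rot: [-3.141, 0.001, 1.409]
force: [-4.7, -4.6, 5.3]
grip_width: 0.008
grip_force: 35.0
```

```bash
python3 - <<'E'
from h import *
o=ctrl.get_obs(); print(o['time_s'],o['ee_pos'],o['eef_rot'],o['force'],o['grip_width'])
a=snap('scene')
w=snap('wrist'); cv2.imwrite('pics/w3.png',cv2.resize(w['img'],(768,576),interpolation=cv2.INTER_CUBIC)[:,:,::-1])
E
```

```text
4.45 [ 0.53304916 -0.06723998  0.03891931] [-3.14103073e+00  7.66115446e-04  1.40907625e+00] [-4.70158861 -4.57108388  5.26831225] 0.007963416357932792
```

View pics/w3.png

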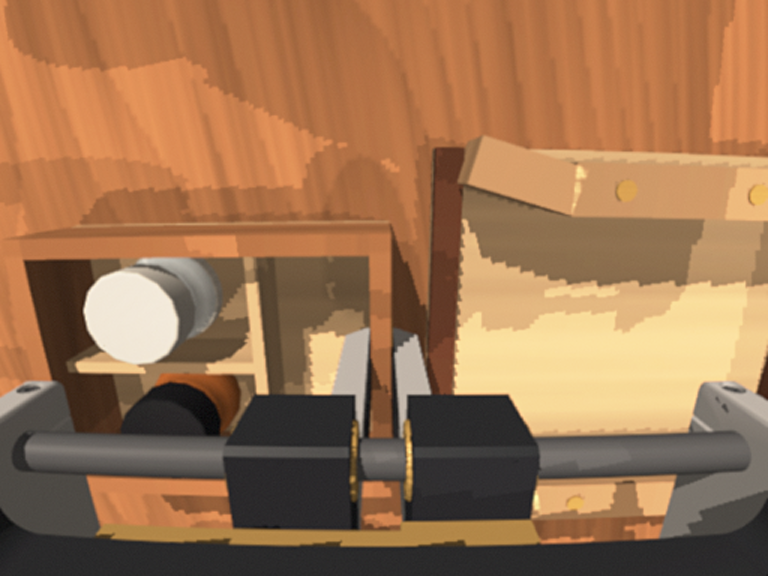

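The tray's front-left rim corner is at (391,224). The left rail's inner edge starts at (575,216), and the lip's front edge is at x≈431.

```bash
python3 - <<'E'
from h import *
w=load('wrist'); im=w['img']
O=np.array([.5554,-.0703]); n=np.array([np.cos(.163),-np.sin(.163)]); m=np.array([-n[1],n[0]])
B=lambda p,z:[((q[:2]-O)@n*1e3,(q[:2]-O)@m*1e3) for q in onz(w,np.array(p)/1.5-.3,z)]
print('FL', np.round(B([(391,223),(20,238)],.044),1))
print('rail L', np.round(B([(575,216),(767,219)],.036),1)); print('rail floor', )
print('lip', np.round(B([(433,150),(428,380)],.014),1), np.round(B([(459,215),(455,400)],.014),1))
o=ctrl.get_obs(); print('tcp',(o['ee_pos'][:2]-O)@n,(o['ee_pos'][:2]-O)@m,o['eef_rot'][2]-np.pi/2)
E
```

```text
FL [[ -19.1   60.5]
 [-160.6   56. ]]
rail L [[ 51.5  62.7]
 [132.1  62.9]]
rail floor
lip [[ -1.1  87.5]
 [  0.  -17.8]] [[ 10.9  60.7]
 [ 13.6 -28.7]]
tcp -0.022325265720527745 -0.00030209686983010314 -0.16160016523200316
```

```bash
python3 - <<'E'
from h import *
w=load('wrist'); im=w['img'].astype(int)
for u in(20,60,100,140,180,220,250): print(u,[int(x) for x in im[140:176,u].sum(1)//3])
E
```

```text
20 [127, 127, 126, 127, 127, 129, 129, 129, 130, 131, 131, 133, 131, 133, 134, 130, 113, 106, 107, 117, 126, 126, 126, 127, 126, 127, 128, 128, 125, 128, 126, 130, 124, 83, 48, 46]
60 [113, 113, 110, 108, 107, 106, 107, 106, 108, 118, 133, 125, 107, 104, 107, 104, 102, 104, 117, 127, 128, 129, 128, 126, 129, 127, 128, 128, 129, 128, 128, 126, 108, 78, 66, 63]
100 [116, 113, 116, 113, 115, 115, 114, 112, 121, 142, 129, 111, 109, 106, 103, 102, 107, 116, 129, 132, 131, 131, 130, 131, 131, 131, 131, 132, 131, 130, 131, 149, 179, 195, 193, 174]
140 [127, 125, 122, 114, 112, 112, 113, 115, 134, 148, 121, 107, 105, 101, 99, 105, 119, 139, 150, 152, 150, 149, 151, 150, 150, 152, 151, 150, 145, 139, 134, 116, 91, 86, 87, 86]
180 [119, 111, 104, 104, 103, 104, 103, 116, 139, 133, 114, 104, 98, 101, 105, 112, 121, 127, 129, 130, 129, 129, 129, 129, 130, 129, 129, 130, 132, 130, 118, 91, 69, 65, 69, 68]
220 [107, 102, 102, 98, 93, 92, 98, 120, 131, 120, 108, 103, 101, 106, 110, 114, 123, 128, 128, 127, 126, 127, 127, 127, 127, 127, 127, 127, 127, 126, 119, 106, 103, 102, 94, 83]
250 [117, 117, 117, 116, 118, 114, 116, 133, 130, 114, 106, 102, 102, 107, 111, 117, 125, 128, 128, 125, 127, 129, 126, 127, 127, 128, 128, 128, 131, 132, 132, 133, 133, 134, 133, 134]
```

```bash
cat >> h.py <<'E'
O=np.array([.5554,-.0703]); n=np.array([np.cos(.163),-np.sin(.163)]); m=np.array([-n[1],n[0]])
def bay(P): P=np.atleast_2d(P)[:,:2]-O; return np.c_[P@n,P@m]*1e3
E
python3 - <<'E'
from h import *
w=load('wrist'); im=w['img'].astype(int)
q=bay(onz(w,[(20,158.5),(60,157.8),(100,157),(140,155.9),(180,155.4),(220,155),(250,154.8)],.044)); print(q.round(1).tolist()); print(np.polyfit(q[:,0],q[:,1],1))
w1=w
for u in(400,430,460,490): print(u,[int(x) for x in im[98:150,u].sum(1)//3])
E
```

```text
[[-156.2, 55.8], [-131.5, 55.9], [-107.9, 56.1], [-85.1, 56.6], [-62.9, 56.7], [-41.0, 56.9], [-24.7, 57.0]]
[9.89985895e-03 5.73051685e+01]
400 [125, 123, 142, 170, 180, 179, 174, 162, 157, 154, 155, 152, 153, 152, 152, 152, 152, 152, 152, 151, 151, 153, 153, 151, 152, 151, 152, 153, 152, 152, 151, 153, 151, 152, 153, 152, 153, 153, 152, 151, 152, 154, 153, 154, 155, 153, 137, 117, 111, 113, 111, 110]
430 [128, 125, 131, 154, 174, 181, 179, 178, 176, 161, 158, 155, 155, 155, 153, 153, 154, 154, 155, 155, 154, 155, 154, 155, 153, 153, 155, 155, 155, 154, 154, 155, 154, 154, 154, 154, 154, 155, 154, 155, 154, 154, 153, 155, 155, 154, 146, 127, 114, 111, 111, 111]
460 [116, 114, 113, 115, 138, 170, 181, 181, 181, 178, 167, 158, 155, 155, 157, 155, 155, 155, 155, 154, 155, 156, 155, 154, 156, 155, 156, 155, 156, 155, 155, 155, 156, 154, 155, 156, 155, 156, 153, 155, 156, 155, 155, 156, 156, 156, 156, 144, 120, 112, 112, 112]
490 [116, 117, 118, 115, 118, 137, 167, 181, 183, 181, 182, 179, 166, 157, 156, 158, 161, 160, 160, 164, 167, 168, 167, 168, 176, 179, 180, 184, 182, 182, 183, 182, 182, 183, 182, 183, 182, 183, 183, 183, 183, 182, 183, 183, 183, 182, 184, 181, 170, 155, 150, 151]
```

```bash
cat > plan.py <<'E'
from h import *
def tcp(xb,zb,t):  # tray back edge (mm), pitch nose-up deg -> tool x,z in bay mm
    t=np.radians(t); return np.array([xb+146*np.cos(t)-38.9*np.sin(t), zb+146*np.sin(t)+38.9*np.cos(t),t])
def rows(way,N,dy=0):  # way: list of (xb,zb,pitch), N rows per leg
    pr=tcp(*way[0])
    for w,k in zip(way[1:],N):
        d=(tcp(*w)-pr)/k; pr=tcp(*w); v=d[0]*n+dy/sum(N)*m; r=-d[2]*m
        print(k,'x',[round(float(q),3) for q in(v[0]/10,v[1]/10,d[1]/10,r[0],r[1])], w)
E
python3 - <<'E'
from plan import *
print('tip');rows([(-168.3,0,0),(-168.3,0,4),(-168.3,0,8)],[4,4],1.5)
print('adv');rows([(-168.3,0,8),(-123,0,8)],[8])
print('lower');rows([(-123,0,8),(-123,0,6.3)],[3])
E
```

```text
tip
4 x [-0.073, 0.031, 0.252, -0.003, -0.017] (-168.3, 0, 4)
4 x [-0.09, 0.034, 0.246, -0.003, -0.017] (-168.3, 0, 8)
adv
8 x [0.559, -0.092, 0.0, -0.0, -0.0] (-123, 0, 8)
lower
3 x [0.055, -0.009, -0.138, 0.002, 0.01] (-123, 0, 6.3)
```

Call:
apply_moves(
  deltas=[
    [255,-0.07,0.03,0.25,-0.003,-0.017,-0.001],
    [255,-0.07,0.03,0.25,-0.003,-0.017,-0.001],
    [255,-0.07,0.03,0.25,-0.003,-0.017,-0.001],
    [255,-0.07,0.03,0.25,-0.003,-0.017,-0.001],
    [255,-0.09,0.03,0.245,-0.003,-0.017,-0.001],
    [255,-0.09,0.03,0.245,-0.003,-0.017,-0.001],
    [255,-0.09,0.03,0.245,-0.003,-0.017,-0.001],
    [255,-0.09,0.03,0.245,-0.003,-0.017,-0.001],
    [255,0,0,0,0,0,0],
  ],
)

```text
time_s: 5.45
ee_pos: [0.5264, -0.0644, 0.0587]
eef_rot: [3.003, 0.001, 1.401]
force: [-0.2, -0.8, -4.4]
grip_width: 0.0078
grip_force: 35.0
```

```bash
python3 - <<'E'
from h import *
o=ctrl.get_obs(); print(o['time_s'],o['ee_pos'],o['eef_rot'],o['force'],o['grip_width'],bay(o['ee_pos']))
b=snap('side'); u=proj(b,[.5,-.07,.02])[0].astype(int); print(u); x,y=u[0]-100,u[1]-75
cv2.imwrite('pics/d1.png',cv2.resize(b['img'][y:y+150,x:x+200],(800,600),interpolation=cv2.INTER_CUBIC)[:,:,::-1])
E
```

```text
5.45 [ 0.52639001 -0.06441632  0.05874856] [3.00282157e+00 1.06978649e-03 1.40061869e+00] [-0.15669698 -0.76583047 -4.43812241] 0.007754175711833922 [[-29.58026058   1.09797181]]
[263 221]
```

View pics/d1.png

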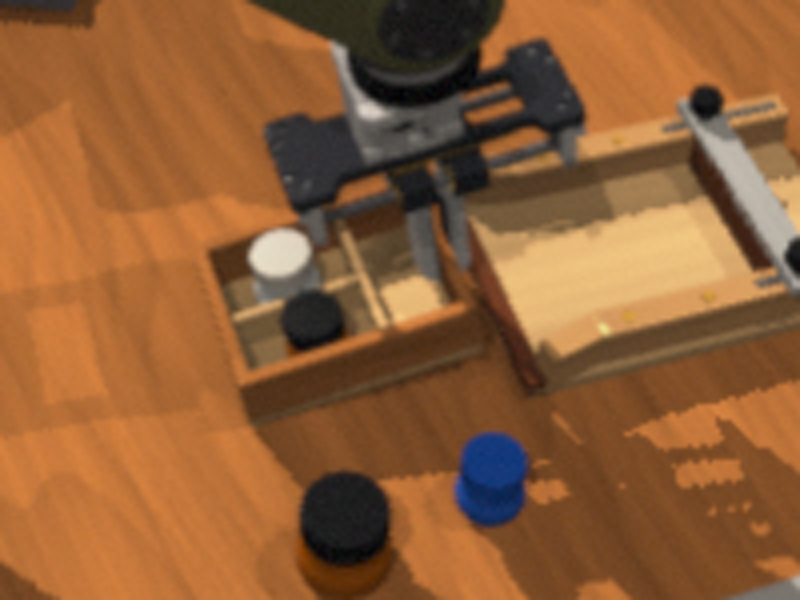

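The side picture shows the tray tipped nose-up, front wall in the jaws at (440,270), back edge on the bench and both jars standing. Next I advance it over the lip and lower it onto the lip.

Call:
apply_moves(
  deltas=[
    [255,0.56,-0.09,0,0,0,0],
    [255,0.56,-0.09,0,0,0,0],
    [255,0.56,-0.09,0,0,0,0],
    [255,0.56,-0.09,0,0,0,0],
    [255,0.56,-0.09,0,0,0,0],
    [255,0.56,-0.09,0,0,0,0],
    [255,0.56,-0.09,0,0,0,0],
    [255,0.56,-0.09,0,0,0,0],
  ],
)

```text
time_s: 6.3
ee_pos: [0.572, -0.0718, 0.0585]
eef_rot: [3.003, 0.001, 1.401]
force: [-1.2, 0.8, -2.3]
grip_width: 0.0078
grip_force: 35.0
```

Call:
apply_moves(
  deltas=[
    [255,0.05,-0.01,-0.14,0.002,0.01,0],
    [255,0.05,-0.01,-0.14,0.002,0.01,0],
    [255,0.05,-0.01,-0.14,0.002,0.01,0],
    [255,0,0,0,0,0,0],
  ],
)

```text
time_s: 6.7
ee_pos: [0.5734, -0.0722, 0.055]
eef_rot: [3.034, 0.0, 1.401]
force: [-3.3, -0.1, 5.4]
grip_width: 0.0077
grip_force: 35.0
```

```bash
python3 - <<'E'
from plan import *
o=ctrl.get_obs(); print(o['time_s'],o['ee_pos'],o['eef_rot'],o['force'],bay(o['ee_pos']), tcp(-123,0,6.3))
f=lambda x:(x,0,np.degrees(np.arctan(13.8/-x)))
rows([f(-123),f(-105),f(-88),f(-74)],[3,3,3])
E
```

```text
6.7 [ 0.57341068 -0.07218909  0.05500867] [3.03391453e+00 3.59091252e-04 1.40069182e+00] [-3.25292522 -0.07586322  5.39338705] [[18.07850533  1.05871128]] [17.8496348  54.68629059  0.10995574]
3 x [0.557, -0.092, 0.089, -0.001, -0.006] (-105, 0, np.float64(7.487388197143641))
3 x [0.511, -0.084, 0.115, -0.001, -0.008] (-88, 0, np.float64(8.91243496952274))
3 x [0.401, -0.066, 0.132, -0.002, -0.009] (-74, 0, np.float64(10.563547137230987))
```

Call:
apply_moves(
  deltas=[
    [255,0,0,0.04,0,0,0],
    [255,0.28,-0.046,0.045,-0.0005,-0.003,0],
    [255,0.28,-0.046,0.045,-0.0005,-0.003,0],
    [255,0.28,-0.046,0.045,-0.0005,-0.003,0],
    [255,0.28,-0.046,0.045,-0.0005,-0.003,0],
    [255,0.28,-0.046,0.045,-0.0005,-0.003,0],
    [255,0.28,-0.046,0.045,-0.0005,-0.003,0],
  ],
)

```text
time_s: 7.4
ee_pos: [0.5889, -0.0746, 0.0572]
eef_rot: [3.019, 0.0, 1.401]
force: [-8.4, 1.2, 5.3]
grip_width: 0.008
grip_force: 35.0
```

Call:
apply_moves(
  deltas=[
    [255,0.26,-0.042,0.058,-0.0006,-0.004,0],
    [255,0.26,-0.042,0.058,-0.0006,-0.004,0],
    [255,0.26,-0.042,0.058,-0.0006,-0.004,0],
    [255,0.26,-0.042,0.058,-0.0006,-0.004,0],
    [255,0.26,-0.042,0.058,-0.0006,-0.004,0],
    [255,0.26,-0.042,0.058,-0.0006,-0.004,0],
  ],
)

```text
time_s: 8.0
ee_pos: [0.6045, -0.0771, 0.0604]
eef_rot: [2.995, -0.0, 1.401]
force: [-8.7, 0.0, 2.3]
grip_width: 0.0076
grip_force: 35.0
```

```bash
python3 - <<'E'
from plan import *
o=ctrl.get_obs(); print(bay(o['ee_pos']),o['ee_pos'][2], tcp(*(-88,0,8.91)))
f=lambda x:(x,0,np.degrees(np.arctan(14/-x)))
def piv(px,d,t): r=np.radians(t); return (px-d*np.cos(r),14-d*np.sin(r),t)
def fl(xf): r=np.arcsin(6/(xf-12)); return (xf-150*np.cos(r),8+150*np.sin(r),-np.degrees(r))
rows([f(-88),f(-74)],[4])
print();rows([f(-74),piv(0,74,7),piv(0,72,3.5),piv(0,70,0),piv(12,82,-2.5),fl(80)],[3,3,3,3,3])
print();rows([fl(80),fl(95),fl(115),fl(135)],[3,4,4])
E
```

```text
[[49.53941895  1.22108506]] 0.060440537796251276 [50.21325438 61.04347887  0.15550884]
4 x [0.3, -0.049, 0.1, -0.001, -0.007] (-74, 0, np.float64(10.713123022791038))

3 x [0.148, -0.024, -0.133, 0.004, 0.021] (np.float64(-73.44841522145782), np.float64(4.981668588019087), 7)
3 x [0.157, -0.026, -0.135, 0.003, 0.02] (np.float64(-71.86570548637442), np.float64(9.604505153490305), 3.5)
3 x [0.148, -0.024, -0.148, 0.003, 0.02] (np.float64(-70.0), np.float64(14.0), 0)
3 x [0.054, -0.009, -0.094, 0.002, 0.014] (np.float64(-69.92195416971234), np.float64(17.576789763957553), -2.5)
3 x [0.06, -0.01, -0.099, 0.002, 0.015] (np.float64(-69.4149490165538), np.float64(21.235294117647058), np.float64(-5.062092964284656))

3 x [0.473, -0.078, -0.0, -0.001, -0.005] (np.float64(-54.607557467095035), np.float64(18.843373493975903), np.float64(-4.145479460129864))
4 x [0.48, -0.079, -0.001, -0.001, -0.003] (np.float64(-34.74528283508687), np.float64(16.737864077669904), np.float64(-3.339508727467593))
4 x [0.484, -0.08, -0.0, -0.0, -0.002] (np.float64(-14.8214285081215), np.float64(15.317073170731707), np.float64(-2.7960256962919963))
```

Call:
apply_moves(
  deltas=[
    [255,0.32,-0.05,0.11,-0.001,-0.008,0],
    [255,0.32,-0.05,0.11,-0.001,-0.008,0],
    [255,0.32,-0.05,0.11,-0.001,-0.008,0],
    [255,0.32,-0.05,0.11,-0.001,-0.008,0],
  ],
)

```text
time_s: 8.4
ee_pos: [0.6174, -0.0792, 0.0647]
eef_rot: [2.962, -0.002, 1.401]
force: [-5.7, 0.7, -0.5]
grip_width: 0.008
grip_force: 35.0
```

Call:
apply_moves(
  deltas=[
    [255,0.15,-0.024,-0.133,0.0035,0.021,0],
    [255,0.15,-0.024,-0.133,0.0035,0.021,0],
    [255,0.15,-0.024,-0.133,0.0035,0.021,0],
    [255,0.157,-0.026,-0.135,0.003,0.02,0],
    [255,0.157,-0.026,-0.135,0.003,0.02,0],
    [255,0.157,-0.026,-0.135,0.003,0.02,0],
  ],
)

```text
time_s: 9.0
ee_pos: [0.6276, -0.0809, 0.0571]
eef_rot: [3.086, -0.0, 1.401]
force: [-2.0, -0.1, -1.3]
grip_width: 0.0079
grip_force: 35.0
```

Call:
apply_moves(
  deltas=[
    [255,0.148,-0.024,-0.148,0.003,0.02,0],
    [255,0.148,-0.024,-0.148,0.003,0.02,0],
    [255,0.148,-0.024,-0.148,0.003,0.02,0],
    [255,0.054,-0.009,-0.094,0.002,0.014,0],
    [255,0.054,-0.009,-0.094,0.002,0.014,0],
    [255,0.054,-0.009,-0.094,0.002,0.014,0],
  ],
)

```text
time_s: 9.6
ee_pos: [0.6337, -0.0819, 0.05]
eef_rot: [-3.096, 0.002, 1.401]
force: [0.4, -0.4, -2.0]
grip_width: 0.0079
grip_force: 35.0
```

Call:
apply_moves(
  deltas=[
    [255,0.06,-0.01,-0.1,0.002,0.015,0],
    [255,0.06,-0.01,-0.1,0.002,0.015,0],
    [255,0.06,-0.01,-0.1,0.002,0.015,0],
    [255,0,0,0,0,0,0],
  ],
)

```text
time_s: 10.0
ee_pos: [0.6355, -0.0822, 0.0471]
eef_rot: [-3.05, 0.004, 1.401]
force: [-2.4, 0.1, 1.2]
grip_width: 0.0077
grip_force: 35.0
```

```bash
python3 - <<'E'
from plan import *
o=ctrl.get_obs(); print(o['time_s'],o['ee_pos'],o['eef_rot'],o['force'],bay(o['ee_pos']), tcp(-69.4,21.23,-5.06))
w=snap('wrist'); b=snap('side'); u=proj(b,[.58,-.08,.02])[0].astype(int); print(u); x,y=u[0]-88,u[1]-66
q=cv2.resize(b['img'][y:y+132,x:x+176],(440,330)); cv2.imwrite('pics/e1.png',np.hstack([cv2.resize(w['img'],(360,270))[:,:,::-1],q[30:300,:,::-1]]))
E
```

```text
10.0 [ 0.63551641 -0.08221189  0.04709827] [-3.05034946  0.00415646  1.40092944] [-2.35521493  0.07015913  1.1871993 ] [[80.98750824  1.24722474]] [79.46195836 47.10136165 -0.08831366]
[292 213]
```

View pics/e1.png

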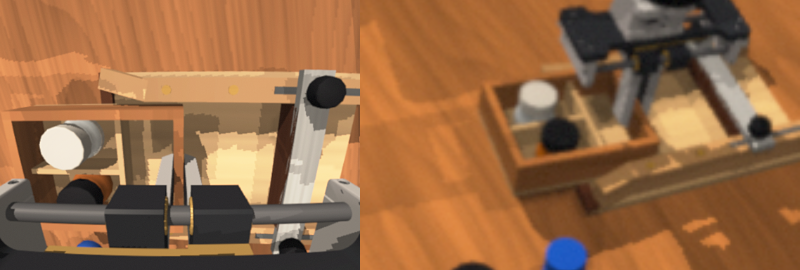

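The tray's nose is now on the bay floor inside the rails. The stop bar's knobs are at about 183 mm. I'll push on over the lip.

Call:
apply_moves(
  deltas=[
    [255,0.36,-0.059,0,-0.0006,-0.004,0],
    [255,0.36,-0.059,0,-0.0006,-0.004,0],
    [255,0.36,-0.059,0,-0.0006,-0.004,0],
    [255,0.36,-0.059,0,-0.0006,-0.004,0],
    [255,0.38,-0.062,0,-0.0005,-0.003,0],
    [255,0.38,-0.062,0,-0.0005,-0.003,0],
    [255,0.38,-0.062,0,-0.0005,-0.003,0],
    [255,0.38,-0.062,0,-0.0005,-0.003,0],
  ],
)

```text
time_s: 10.9
ee_pos: [0.6652, -0.087, 0.0471]
eef_rot: [-3.079, 0.004, 1.401]
force: [-4.2, 1.0, 2.5]
grip_width: 0.0077
grip_force: 35.0
```

Call:
apply_moves(
  deltas=[
    [255,0.38,-0.062,0,-0.0005,-0.003,0],
    [255,0.38,-0.062,0,0,-0.0015,0],
    [255,0.38,-0.062,0,0,-0.0015,0],
    [255,0.38,-0.062,0,0,-0.0015,0],
    [255,0.38,-0.062,0,0,-0.0015,0],
    [255,0.38,-0.062,0,0,-0.0015,0],
    [255,0,0,0,0,0,0],
  ],
)

```text
time_s: 11.6
ee_pos: [0.6884, -0.0909, 0.0471]
eef_rot: [-3.091, 0.002, 1.401]
force: [0.4, 0.0, 0.3]
grip_width: 0.0077
grip_force: 35.0
```

```bash
python3 - <<'E'
from plan import *
o=ctrl.get_obs(); print(o['time_s'],o['ee_pos'],o['eef_rot'],o['force'],bay(o['ee_pos']))
E
```

```text
11.6 [ 0.68839865 -0.0908772   0.04709746] [-3.09109937e+00  2.39736254e-03  1.40066967e+00] [0.3845573 0.0093537 0.3192769] [[134.57498774   1.27846008]]
```

Call:
apply_moves(
  deltas=[
    [215,0,0,0,0,0,0],
    [215,0,0,0,0,0,0],
    [215,0,0,0,0,0,0],
    [215,0,0,1,0,0,0],
    [215,0,0,2,0,0,0],
    [215,0,0,2,0,0,0],
    [255,-1.1,0.18,0,-0.004,-0.025,0],
    [255,-1.1,0.18,0,-0.004,-0.025,0],
    [255,0,0,0,0,0,0],
    [255,0,0,0,0,0,0],
  ],
  grip_force=10,
)

```text
time_s: 12.6
ee_pos: [0.6661, -0.0872, 0.0979]
eef_rot: [-3.141, 0.002, 1.401]
force: [1.1, 0.8, -0.5]
grip_width: 0.0005
grip_force: 0.0
```

```bash
python3 - <<'E'
from plan import *
o=ctrl.get_obs(); print(o['time_s'],o['ee_pos'],o['eef_rot'],o['force'],o['grip_width'],bay(o['ee_pos']))
w=snap('wrist'); cv2.imwrite('pics/f1.png',cv2.resize(w['img'],(768,576),interpolation=cv2.INTER_CUBIC)[:,:,::-1])
E
```

```text
12.6 [ 0.66606676 -0.08716632  0.09794   ] [-3.14063487e+00  1.81145992e-03  1.40059444e+00] [ 1.12633651  0.77429556 -0.53268128] 0.0005259089704856288 [[111.93690852   1.31615359]]
```

View pics/f1.png

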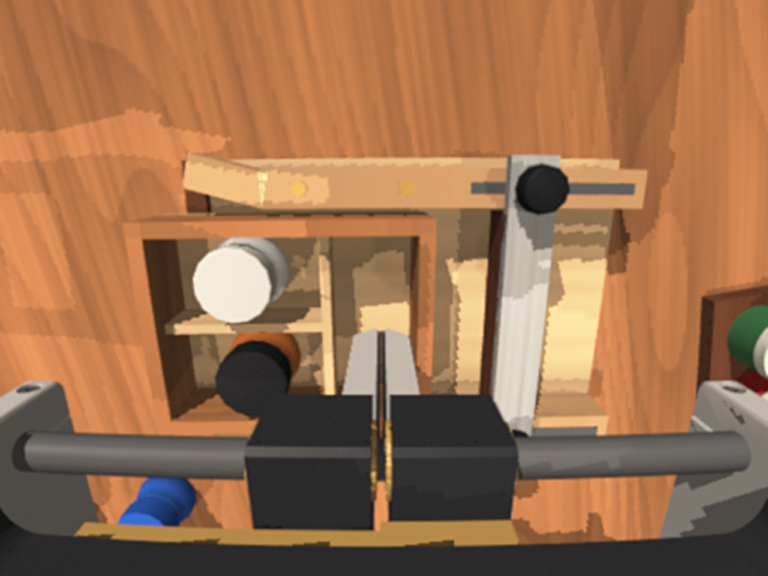

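The closed fingers sit over the pocket at (380,335). Tray's front rim edge is at x≈436, the stop's front edge at x≈506, and both jars are standing.

```bash
python3 - <<'E'
from h import *
w=load('wrist'); f=lambda p,z:bay(onz(w,np.array(p)/1.5-.3,z)).round(1).tolist()
print('tray front rim',f([(437,222),(435,260)],.0515),'inner',f([(412,240),(416,300)],.0515)); print('stop',f([(507,220),(503,260),(497,360)],.044)); print('divider', f([(322,260),(331,260)],.043))
E
```

```text
tray front rim [[139.1, 56.7], [138.6, 38.0]] inner [[127.1, 48.0], [129.5, 17.4]]
stop [[175.4, 56.8], [174.8, 36.3], [175.5, -19.9]]
divider [[81.4, 36.7], [86.0, 36.7]]
```

Call:
apply_moves(
  deltas=[
    [255,0,0,-2.5,0,0,0],
    [255,0,0,-2,0,0,0],
    [255,0,0,-0.6,0,0,0],
    [255,0,0,0,0,0,0],
    [255,0.1,-0.016,0,0,0,0],
    [255,0.1,-0.016,0,0,0,0],
    [255,0.1,-0.016,0,0,0,0],
    [255,0.1,-0.016,0,0,0,0],
  ],
)

```text
time_s: 13.45
ee_pos: [0.67, -0.0878, 0.0466]
eef_rot: [-3.141, 0.002, 1.401]
force: [0.2, 0.1, -0.1]
grip_width: 0.0002
grip_force: 0.0
```

Call:
apply_moves(
  deltas=[
    [255,0.1,-0.016,0,0,0,0],
    [255,0.1,-0.016,0,0,0,0],
    [255,0.1,-0.016,0,0,0,0],
    [255,0.1,-0.016,0,0,0,0],
    [255,0.1,-0.016,0,0,0,0],
    [255,0.1,-0.016,0,0,0,0],
    [255,0.1,-0.016,0,0,0,0],
    [255,0.1,-0.016,0,0,0,0],
  ],
)

```text
time_s: 14.25
ee_pos: [0.6772, -0.089, 0.0461]
eef_rot: [-3.139, 0.002, 1.401]
force: [-5.8, 0.2, 3.3]
grip_width: 0.0009
grip_force: 3.0
```

Call:
apply_moves(
  deltas=[
    [255,0.15,-0.025,0,0,0,0],
    [255,0.15,-0.025,0,0,0,0],
    [255,0.15,-0.025,0,0,0,0],
    [255,0.15,-0.025,0,0,0,0],
    [255,0.15,-0.025,0,0,0,0],
    [255,0.15,-0.025,0,0,0,0],
    [255,0.15,-0.025,0,0,0,0],
  ],
)

```text
time_s: 14.95
ee_pos: [0.6878, -0.0907, 0.0461]
eef_rot: [-3.139, 0.002, 1.401]
force: [-6.1, 1.3, 4.6]
grip_width: 0.0006
grip_force: 3.0
```

```bash
python3 - <<'E'
from h import *
o=ctrl.get_obs(); print(o['time_s'],o['force'],bay(o['ee_pos']))
w=snap('wrist'); im=w['img'].astype(int)
# tray front rim outer edge & stop edge along row 155 (left side strip)
for v in (155,162): print([int(x) for x in im[v,270:345].sum(1)//3])
E
```

```text
14.95 [-6.09059593  1.26686089  4.57788846] [[133.923602     1.35317716]]
[117, 117, 118, 117, 117, 117, 116, 117, 118, 119, 119, 120, 119, 120, 119, 119, 118, 120, 118, 118, 119, 114, 105, 95, 90, 90, 92, 90, 92, 92, 91, 92, 90, 92, 92, 92, 92, 90, 90, 92, 91, 92, 94, 88, 53, 27, 27, 26, 26, 21, 31, 36, 47, 70, 96, 93, 123, 166, 183, 185, 181, 181, 182, 183, 185, 178, 150, 119, 114, 116, 114, 112, 114, 113, 116]
[130, 128, 127, 128, 126, 128, 128, 128, 131, 132, 132, 131, 131, 132, 132, 132, 133, 132, 130, 132, 132, 132, 123, 102, 93, 93, 93, 94, 93, 94, 93, 93, 93, 93, 93, 94, 95, 92, 93, 93, 90, 88, 89, 74, 39, 22, 29, 25, 28, 38, 40, 39, 56, 86, 102, 105, 137, 178, 185, 183, 180, 181, 183, 183, 186, 187, 190, 173, 135, 122, 121, 117, 114, 114, 115]
```

```bash
python3 - <<'E'
from h import *
w=load('wrist')
print(bay(onz(w,[(292.4,155),(292.8,162)],.0515)).round(1), bay(onz(w,[(326,155),(326,162)],.044)).round(1))
E
```

```text
[[155.1  58.5]
 [155.4  54.7]] [[175.3  57.4]
 [175.5  53.4]]
```

Call:
apply_moves(
  deltas=[
    [255,0.1,-0.016,0,0,0,0],
    [255,0.1,-0.016,0,0,0,0],
    [255,0.1,-0.016,0,0,0,0],
    [255,0.1,-0.016,0,0,0,0],
    [255,0.1,-0.016,0,0,0,0],
    [255,0.1,-0.016,0,0,0,0],
  ],
)

```text
time_s: 15.6
ee_pos: [0.6938, -0.0917, 0.0461]
eef_rot: [-3.139, 0.002, 1.401]
force: [-6.0, 0.9, 3.7]
grip_width: 0.0003
grip_force: 3.0
```

Call:
apply_moves(
  deltas=[
    [255,0.05,-0.008,0,0,0,0],
    [255,0.05,-0.008,0,0,0,0],
    [255,0.05,-0.008,0,0,0,0],
    [255,0.05,-0.008,0,0,0,0],
    [255,0.05,-0.008,0,0,0,0],
    [255,0.05,-0.008,0,0,0,0],
    [255,0.05,-0.008,0,0,0,0],
    [255,0.05,-0.008,0,0,0,0],
  ],
)

```text
time_s: 16.4
ee_pos: [0.6978, -0.0923, 0.046]
eef_rot: [-3.139, 0.002, 1.401]
force: [-5.9, 0.8, 2.8]
grip_width: 0.0006
grip_force: 2.8
```

Call:
apply_moves(
  deltas=[
    [255,0.05,-0.008,0,0,0,0],
    [255,0.05,-0.008,0,0,0,0],
    [255,0.05,-0.008,0,0,0,0],
    [255,0.05,-0.008,0,0,0,0],
  ],
)

```text
time_s: 16.8
ee_pos: [0.6998, -0.0926, 0.046]
eef_rot: [-3.139, 0.002, 1.401]
force: [-5.3, 0.9, 2.8]
grip_width: 0.0004
grip_force: 2.8
```

Call:
apply_moves(
  deltas=[
    [255,0.05,-0.008,0,0,0,0],
    [255,0.05,-0.008,0,0,0,0],
    [255,0.05,-0.008,0,0,0,0],
    [255,0.05,-0.008,0,0,0,0],
  ],
)

```text
time_s: 17.2
ee_pos: [0.7019, -0.0929, 0.046]
eef_rot: [-3.139, 0.002, 1.401]
force: [-5.5, 0.1, 3.3]
grip_width: 0.0005
grip_force: 2.8
```

```bash
python3 - <<'E'
from h import *
o=ctrl.get_obs(); print(o['force'],o['moment'],bay(o['ee_pos']))
w=snap('wrist'); im=w['img'].astype(int)
for v in (155,162): print([int(x) for x in im[v,280:345].sum(1)//3])
for u in (90,130,200,270): print(u,[int(x) for x in im[128:170,u].sum(1)//3])
E
```

```text
[-5.4683059   0.06645402  3.34703859] [0.04048758 0.99057129 0.02947903] [[148.21888398   1.42793308]]
[122, 119, 119, 120, 119, 119, 122, 120, 120, 119, 114, 110, 95, 68, 39, 22, 24, 26, 40, 53, 69, 117, 175, 186, 182, 181, 181, 182, 182, 187, 181, 131, 112, 114, 116, 113, 112, 114, 113, 115, 114, 115, 113, 113, 113, 111, 109, 110, 110, 112, 113, 112, 113, 113, 112, 111, 112, 111, 112, 110, 111, 112, 113, 113, 110]
[133, 133, 133, 134, 133, 132, 133, 132, 131, 134, 134, 123, 98, 59, 33, 22, 27, 36, 46, 71, 99, 133, 175, 185, 182, 180, 181, 182, 182, 186, 189, 192, 184, 135, 121, 125, 121, 115, 111, 114, 115, 114, 115, 114, 112, 111, 109, 110, 110, 112, 112, 114, 115, 113, 114, 110, 112, 111, 111, 111, 111, 112, 115, 112, 112]
90 [166, 150, 160, 176, 185, 181, 176, 166, 150, 146, 152, 159, 165, 171, 182, 183, 167, 150, 130, 105, 83, 60, 47, 62, 99, 110, 108, 108, 105, 111, 126, 132, 129, 133, 134, 134, 133, 134, 134, 134, 134, 134]
130 [159, 160, 160, 161, 160, 159, 160, 160, 159, 160, 159, 159, 160, 159, 159, 160, 160, 161, 151, 104, 71, 54, 46, 50, 74, 102, 110, 111, 119, 125, 125, 124, 125, 136, 149, 151, 152, 150, 147, 143, 138, 139]
200 [164, 164, 165, 164, 164, 163, 163, 164, 163, 164, 164, 163, 164, 164, 166, 163, 164, 153, 122, 90, 65, 51, 56, 83, 101, 106, 112, 121, 129, 132, 134, 133, 132, 132, 133, 133, 133, 132, 133, 134, 133, 131]
270 [138, 141, 139, 131, 128, 145, 161, 166, 165, 166, 166, 165, 166, 167, 166, 167, 165, 138, 107, 83, 64, 49, 59, 92, 106, 111, 116, 117, 126, 128, 129, 128, 130, 128, 130, 128, 129, 129, 128, 129, 130, 129]
```

```bash
python3 - <<'E'
from h import *
w=load('wrist')
print(bay(onz(w,[(292.3,155),(292.4,162)],.052)).round(1), bay(onz(w,[(301,155),(301,162)],.044)).round(1))
cr=np.hstack([w['img'][90:300,0:330]]); b=snap('side'); u=proj(b,[.63,-.09,.02])[0].astype(int); x,y=u[0]-80,u[1]-52
q=cv2.resize(b['img'][y:y+105,x:x+160],(400,262),interpolation=cv2.INTER_CUBIC)
cv2.imwrite('pics/g1.png',np.hstack([cv2.resize(cr,(400,262)),q])[:,:,::-1])
for u_ in ((60,80,100,130)): print(u_,[int(v) for v in w['img'][150:175,u_].astype(int).sum(1)//3])
E
```

```text
[[169.2  58.6]
 [169.4  54.8]] [[175.3  57.5]
 [175.4  53.5]]
60 [42, 79, 106, 109, 109, 107, 112, 125, 131, 134, 132, 132, 133, 132, 133, 132, 132, 131, 134, 133, 129, 92, 52, 40, 41]
80 [47, 59, 95, 111, 110, 107, 114, 127, 134, 133, 134, 134, 132, 134, 134, 134, 133, 133, 134, 133, 124, 89, 55, 45, 48]
100 [49, 48, 62, 101, 107, 105, 108, 108, 106, 115, 132, 135, 134, 135, 134, 133, 133, 134, 134, 134, 131, 122, 115, 105, 97]
130 [46, 50, 74, 102, 110, 111, 119, 125, 125, 124, 125, 136, 149, 151, 152, 150, 147, 143, 138, 139, 159, 184, 194, 190, 181]
```

Call:
apply_moves(
  deltas=[
    [255,0.05,-0.008,0,0,0,0],
    [255,0.05,-0.008,0,0,0,0],
  ],
)

```text
time_s: 17.5
ee_pos: [0.7029, -0.0931, 0.046]
eef_rot: [-3.139, 0.002, 1.401]
force: [-6.4, 1.4, 3.4]
grip_width: 0.0004
grip_force: 2.8
```

Call:
apply_moves(
  deltas=[
    [255,0.05,-0.008,0,0,0,0],
    [255,0.05,-0.008,0,0,0,0],
  ],
)

```text
time_s: 17.7
ee_pos: [0.7039, -0.0933, 0.0461]
eef_rot: [-3.139, 0.002, 1.401]
force: [-5.1, 1.5, 3.6]
grip_width: 0.0007
grip_force: 2.8
```

Call:
apply_moves(
  deltas=[
    [255,0.05,-0.008,0,0,0,0],
    [255,0.05,-0.008,0,0,0,0],
  ],
)

```text
time_s: 17.9
ee_pos: [0.7049, -0.0934, 0.046]
eef_rot: [-3.139, 0.002, 1.401]
force: [-5.9, 0.6, 3.9]
grip_width: 0.0002
grip_force: 2.8
```

Call:
apply_moves(
  deltas=[
    [255,0.05,-0.008,0,0,0,0],
    [255,0.03,-0.005,0,0,0,0],
  ],
)

```text
time_s: 18.1
ee_pos: [0.7057, -0.0936, 0.046]
eef_rot: [-3.139, 0.002, 1.401]
force: [-5.1, 0.0, 2.4]
grip_width: 0.0006
grip_force: 2.8
```

Call:
apply_moves(
  deltas=[
    [255,0.03,-0.005,0,0,0,0],
    [255,0,0,0,0,0,0],
  ],
)

```text
time_s: 18.3
ee_pos: [0.706, -0.0936, 0.046]
eef_rot: [-3.139, 0.002, 1.401]
force: [-6.5, 0.4, 3.4]
grip_width: 0.0007
grip_force: 2.7
```

Call:
apply_moves(
  deltas=[
    [255,0.03,-0.005,0,0,0,0],
  ],
)

```text
time_s: 18.4
ee_pos: [0.7062, -0.0936, 0.046]
eef_rot: [-3.139, 0.002, 1.401]
force: [-5.2, 0.3, 3.6]
grip_width: 0.0006
grip_force: 2.8
```

Call:
apply_moves(
  deltas=[
    [255,0.03,-0.005,0,0,0,0],
  ],
)

```text
time_s: 18.5
ee_pos: [0.7066, -0.0937, 0.0461]
eef_rot: [-3.139, 0.002, 1.401]
force: [-5.7, 0.5, 3.2]
grip_width: 0.0004
grip_force: 2.8
```

Call:
apply_moves(
  deltas=[
    [255,0.03,-0.005,0,0,0,0],
  ],
)

```text
time_s: 18.6
ee_pos: [0.7069, -0.0937, 0.0461]
eef_rot: [-3.139, 0.002, 1.401]
force: [-5.3, 0.8, 2.9]
grip_width: 0.0002
grip_force: 2.8
```

Call:
apply_moves(
  deltas=[
    [255,0.02,-0.003,0,0,0,0],
  ],
)

```text
time_s: 18.7
ee_pos: [0.7071, -0.0938, 0.0461]
eef_rot: [-3.139, 0.002, 1.401]
force: [-6.2, 1.2, 3.1]
grip_width: 0.0009
grip_force: 2.8
```

Call:
apply_moves(
  deltas=[
    [255,0.02,-0.003,0,0,0,0],
  ],
)

```text
time_s: 18.8
ee_pos: [0.7073, -0.0938, 0.0461]
eef_rot: [-3.139, 0.002, 1.401]
force: [-5.9, 0.9, 2.8]
grip_width: 0.0006
grip_force: 2.8
```

Call:
apply_moves(
  deltas=[
    [255,0.03,-0.005,0,0,0,0],
  ],
)

```text
time_s: 18.9
ee_pos: [0.7076, -0.0939, 0.0461]
eef_rot: [-3.139, 0.002, 1.401]
force: [-5.4, 1.3, 2.6]
grip_width: 0.0003
grip_force: 2.8
```

Call:
apply_moves(
  deltas=[
    [255,0.03,-0.005,0,0,0,0],
  ],
)

```text
time_s: 19.0
ee_pos: [0.7078, -0.0939, 0.046]
eef_rot: [-3.139, 0.002, 1.401]
force: [-4.6, 0.4, 3.5]
grip_width: 0.0007
grip_force: 2.8
```

```bash
python3 - <<'E'
from h import *
o=ctrl.get_obs(); print(o['force'],bay(o['ee_pos']))
w=snap('wrist'); im=w['img'].astype(int)
for v in (155,162,170): print([int(x) for x in im[v,284:312].sum(1)//3])
E
```

```text
[-4.55206854  0.37444677  3.53284864] [[154.2628492   1.4260351]]
[119, 120, 120, 120, 120, 114, 118, 153, 178, 183, 180, 179, 181, 181, 185, 181, 143, 116, 112, 115, 113, 111, 112, 114, 113, 113, 114, 113]
[132, 132, 131, 132, 131, 131, 132, 148, 175, 184, 181, 179, 179, 180, 184, 186, 191, 184, 145, 126, 123, 121, 113, 111, 112, 113, 113, 113]
[138, 137, 137, 139, 137, 139, 138, 126, 114, 107, 125, 151, 163, 176, 184, 187, 188, 191, 192, 191, 187, 187, 190, 184, 142, 114, 110, 113]
```

Call:
apply_moves(
  deltas=[
    [255,0.03,-0.005,0,0,0,0],
  ],
)

```text
time_s: 19.15
ee_pos: [0.7081, -0.094, 0.0461]
eef_rot: [-3.139, 0.002, 1.401]
force: [-5.5, 1.3, 3.3]
grip_width: 0.0003
grip_force: 2.8
```

Call:
apply_moves(
  deltas=[
    [255,0.03,-0.005,0,0,0,0],
  ],
)

```text
time_s: 19.25
ee_pos: [0.7084, -0.094, 0.046]
eef_rot: [-3.139, 0.002, 1.401]
force: [-5.1, 1.2, 3.4]
grip_width: 0.0004
grip_force: 2.8
```

Call:
apply_moves(
  deltas=[
    [255,0.03,-0.005,0,0,0,0],
  ],
)

```text
time_s: 19.35
ee_pos: [0.7086, -0.094, 0.0461]
eef_rot: [-3.139, 0.002, 1.401]
force: [-8.4, 1.2, 4.3]
grip_width: 0.0007
grip_force: 4.1
```

```bash
python3 - <<'E'
from h import *
w=load('wrist')
print(bay(onz(w,[(290.6,155),(290.6,162)],.052)).round(1), bay(onz(w,[(290.8,155),(290.8,162)],.044)).round(1))
E
```

```text
[[174.4  58.6]
 [174.5  54.8]] [[175.5  57.6]
 [175.6  53.5]]
```

Call:
apply_moves(
  deltas=[
    [255,0,0,0,0,0,0],
  ],
)

```text
time_s: 19.45
ee_pos: [0.7086, -0.094, 0.0461]
eef_rot: [-3.139, 0.002, 1.401]
force: [-7.3, 1.3, 4.1]
grip_width: 0.0001
grip_force: 3.7
```

Call:
apply_moves(
  deltas=[
    [255,0.015,-0.002,0,0,0,0],
  ],
)

```text
time_s: 19.55
ee_pos: [0.7086, -0.0941, 0.046]
eef_rot: [-3.138, 0.002, 1.401]
force: [-7.7, 0.9, 5.5]
grip_width: 0.0008
grip_force: 4.1
```

The force rose from a steady 5.3 N to about 8 N with no further travel, so the tray has met the stop. I'll back off and lift clear.

Call:
apply_moves(
  deltas=[
    [255,-0.1,0.016,0,0,0,0],
    [255,-0.3,0.05,0,0,0,0],
    [255,-0.2,0.03,0,0,0,0],
    [255,0,0,1,0,0,0],
    [255,0,0,3,0,0,0],
    [255,0,0,4,0,0,0],
    [255,-2,0.3,4,0,0,0],
    [255,-2,0.3,3,0,0,0],
    [255,0,0,0,0,0,0],
  ],
)

```text
time_s: 20.45
ee_pos: [0.6634, -0.0872, 0.2026]
eef_rot: [3.134, 0.002, 1.401]
force: [0.4, 0.8, 0.9]
grip_width: 0.0002
grip_force: 0.0
```

```bash
python3 - <<'E'
from h import *
o=ctrl.get_obs(); print(o['time_s'],o['force'],o['ee_pos'])
w=snap('wrist'); b=snap('side'); u=proj(b,[.63,-.09,.02])[0].astype(int); x,y=u[0]-64,u[1]-48
q=cv2.resize(b['img'][y:y+96,x:x+128],(400,300),interpolation=cv2.INTER_CUBIC)
v=proj(w,[.63,-.08,.04])[0].astype(int); x,y=max(v[0]-120,0),max(v[1]-85,0)
q2=cv2.resize(w['img'][y:y+150,x:x+200],(400,300),interpolation=cv2.INTER_CUBIC); print(x,y)
cv2.imwrite('pics/h1.png',np.hstack([q2,q])[:,:,::-1])
E
```

```text
20.45 [0.40449196 0.81529589 0.89252519] [ 0.66343984 -0.08719809  0.20263719]
104 98
```

View pics/h1.png

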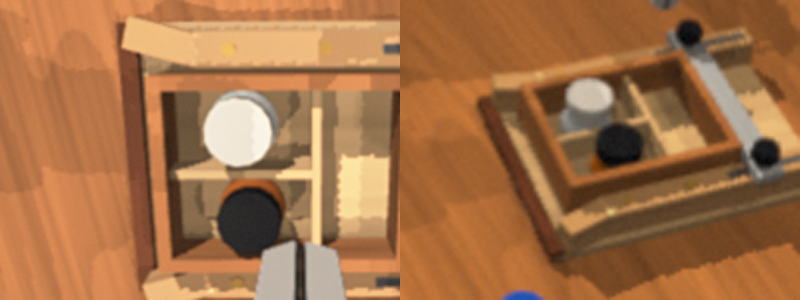

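The tray lies flat behind the lip (lip at x≈135, tray back at x≈150 in the left half). It is up against the stop, both jars are standing and the gripper is clear. I'm handing it in.

```bash
python3 -c "
from station import ctrl
print(ctrl.hand_in())"
```

```text
the job is handed in; nothing more can be done
None
```

The tray lies flat in its bay, eased gently up against the end stop, with both jars standing and the gripper clear; the job is handed in at about 20.5 s on the robot's clock.

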